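# Draw a long spatula slantwise out of a part-opening drawer

### The arm

A 7-joint arm with a two-finger parallel gripper is mounted at the origin on a cart in front of the work surface, level with it; the furniture and walls round the work are solid. World frame = base frame: x ahead of the robot, y to its left, z up, the work surface at z = 0. Lengths are in m, angles in rad, forces in N, time in s.
With the tool pointing down it reaches from about 0.425 to 0.875 m from the base axis. Payload 4.7 kg.
Tool frame: the origin (TCP) lies midway between the tips of the shut fingers; the grasp point (between the pads) lies 19 mm behind it; z points along the fingers, y is the line along which they close (so a half turn about z gives the same grasp; the last joint's range is limited). The gripper opens to 87 mm and grips with 3 to 60 N. Pads are 19 mm wide; open, the fingers measure 117 mm over their backs; the gripper's body (75 mm by 190 mm) begins 51 mm behind the grasp point.
Start: joints at [1.279, 0.321, -0.07, 1.45, 0.023, 1.371, -0.057], TCP at [0.196, -0.62, 0.223] pointing down, gripper open.
Joint ranges: [-2.86, 2.86], [-0.3, 2.09], [-1.38, 1.24], [0.06, 2.45], [-1.56, 4.7], [0.09, 2.05], [-2.69, 2.69]. Speed limits (rad/s): [2.57, 2.57, 3.14, 3.14, 3.14, 3.14, 3.14].

### API

Orientations are given as a rotation vector (axis times angle).
In Python, from bench import ctrl gives the robot as it stands. The module is installed in compiled form; this text tells all that it offers.
- The arm moves only by the shell command python3 -m handwheel 'ROWS' [FORCE]. ROWS is JSON, a list of rows, each a list of 7 numbers: the finger opening in m, from 0 to 0.087, then the shift along the tool's x, y, z in m, then the turn, a rotation vector about the tool's x, y, z in degrees. A call has 1 to 12 rows; each row shifts and turns the commanded pose from where the row before left it, along the tool's axes as they then stand; what a row does not reach is not made up. A row lasts 1/8 s, in which the tool goes at most 62.5 mm and 10.7 degrees, less where a joint would pass 70% of its speed; a pose out of reach is approached as far as the arm can. A call is refused whole if a number of a shift passes 0.0625 or a number of a turn 10.7, either way. A call with a gripper value outside its range is refused whole. The fingers move at their own pace and stop on an object; FORCE is the grip in N (left out, the last holds). Time passes only in rows, so rows that do not move let the fingers close. It gives the time, the measured TCP pose, the force, the opening and the grip force at its end, in the units of the state.
- ctrl.get_state(): the state, without advancing time (a new reading comes with each control period).
- ctrl.get_image(name): name is "scene" or "top" or "wrist"; returns (picture, depth): 400x640x3 uint8, blue, green, red; 400x640 float32, m along the optical axis (not along the pixel's ray), 0 where there is no reading.
- ctrl.camera_info(name): a dict with "intrinsics" (3x3 intrinsics, pixels), "D" ([k1, k2, p1, p2, k3] as OpenCV has them; the pictures are not rectified), "R" (3x3) and "t" (3): a world point X has camera coordinates R X + t. Camera axes: x right, y down, z forward; pixel columns grow to the right and rows downward; lengths in m; the calibration is good to about 2 mm. A picture is of the moment at which its call begins: read the wrist's pose just before it. camera_info takes no time and is no camera call; for the wrist camera it gives the pose at the moment of the call.
- ctrl.close_job(): hands the job in; it is judged then, once.
The state is a dict: "time": time; "joint_positions": joint angles; "qd": joint speeds; "joint_torque": joint torques, N m; "position": TCP position; "tool_rot": TCP orientation; "ft_force": force on the tool from outside, world axes, zero at the start; "torque": the same for the moment, N m; "grip_width": opening from 0.0 (shut) to 1.0 (fully open); "grip_force": force on a finger pad.
Only numpy, scipy, OpenCV 4.12 (cv2) and the standard library are available. Lean on these libraries where they do the work, as an engineer would, in place of code of your own. Each camera call takes 0.05 s, during which the arm holds its last target. There are 200 camera calls.

### The job

Pull the drawer of the small countertop unit open to its stop and fetch out the wooden spatula: it is longer than the gap the open drawer leaves, so raise its handle end over the drawer front while the blade is still under the unit's top, and draw it out slantwise without forcing it. Finish while still holding the spatula, level and still, one or two hand's breadths above the middle of the chopping board, touching nothing else. Leave the other things in the drawer, and do not move the board or the pepper mill, jam jar and salt shaker behind it.

Things in the scene. Friction and masses are not known exactly. Their poses are not given: they have to be found in the camera images.
- unit: White one-drawer countertop unit with pale oak front and top, fixed, 310 deep x 270 wide x 112 mm high. Origin: centre of its underside on the worktop; +x from front to back, +y to the left seen from the front, z up. Carcass opening at x = -155 mm. A blue canister and a mug, fixed, stand on its top at the rear (x over +25 mm), up to z = 252 mm.
- unit_lip (a point): Middle of the lower front edge of the unit's top panel: unit x = -157, y = 0, z = 100 mm. The panel is 12 mm thick. The spatula must come out under this edge: the blade lies about 130 mm behind it when the drawer is open.
- drawer (a joint): Travel of the drawer in m: 0 shut, grows as it slides out along the unit's -x; hard stop at 0.150; about 1.5 N friction, stays where left. Drawer floor top at z = 20 mm, inner length 297 mm, walls 6 mm thick up to z = 64 mm. A lengthwise divider (unit y 56 to 62 mm, up to z = 60) parts the spatula's compartment (unit y -114 to +56) from a narrow one (+62 to +114).
- drawer_front (a point): Middle of the inner top edge of the drawer front: unit x = -0.156 m - travel, y = 0, z = 90 mm, so 10 mm lower than unit_lip and 70 mm above the drawer floor. The front is 14 mm thick and 266 mm wide. Open to the stop, the gap from here to unit_lip is about 150 mm.
- drawer_handle (a point): Middle of the dark steel bar handle on the drawer front: a horizontal round bar, 10 mm diameter, about 100 mm long along the unit's y, 72 mm above the worktop. Its axis is 45 mm in front of the front's outer face, so a finger fits behind it from above when the fingers are opened about 36 mm.
- spatula: Slotted brown wooden spatula, 270 mm long, 0.09 kg +-30 %, lying flat lengthwise in the drawer, handle to the front; may slide there a few mm. Origin: mid length on its flat underside; +x to the blade, z up. Handle 22 wide, 16 thick, x -135 to +22 mm; then it widens to the blade, 72 wide, 6 to 7 thick, x +60 to +135. Centre of mass at x = +11 mm.
- handle_end (a point): End of the spatula's handle: spatula x = -135 mm, mid thickness (8 mm above its underside).
- board: White chopping board, 230 x 340 x 11 mm (its x and y), lying loose on the worktop. Origin: centre of its underside; to be left where it lies.
- marker: Marker pen, 135 mm long, 17 mm thick, lying in the narrow compartment of the drawer; stays in the drawer.
- tea_light: Red tea light in a metal cup, 38 mm wide, 15 mm high, in the narrow compartment; stays in the drawer.
- tea_light_2: Cream tea light in a metal cup, 38 mm wide, 15 mm high, in the narrow compartment; stays in the drawer.
- pepper_mill: Dark wooden pepper mill, 58 mm wide, 170 mm high, standing behind the board; origin at the centre of its underside; bystander.
- jam_jar: Jam jar with a yellow lid, 71 mm wide, 110 mm high, standing behind the board; origin at the centre of its underside; bystander.
- salt_shaker: Grey and clear salt shaker, 44 mm wide, 90 mm high, standing behind the board; origin at the centre of its underside; bystander.

How it is judged:
By the outcome, as a careful person would: the job done as asked, in the order asked, and still so for the second after the job is handed in, while the arm keeps its last pose, push and grip.
It also fails if it takes over 56 s, if anything falls off the work surface, if the arm or the gripper's body presses on something with over 40 N, if the wrist force passes 120 N, or if a joint passes its speed limit or range.

## Working session

There is one attempt and no reset: what is moved stays moved. The work goes in short steps, Python scripts to look and compute and a shell command to move; the robot and the scene stay as the last step left them, time stands still between calls to the robot, and variables do not carry over. Pictures are saved under pics/ and viewed, at most 10 in all, crops included, and the job is handed in when it is done.

```bash
mkdir -p pics; cat > h.py <<'E'
import numpy as np, cv2, json
from bench import ctrl
from scipy.spatial.transform import Rotation as Rn
def snap(n,tag):
    info=ctrl.camera_info(n); im,d=ctrl.get_image(n)
    cv2.imwrite(f'pics/{tag}.png',im); np.savez(f'{tag}.npz',im=im,d=d,K=info['intrinsics'],D=info['D'],R=info['R'],t=info['t'])
def load(tag): return np.load(f'{tag}.npz')
def px(z,u,v,height=None,win=1):
    K,D,R,t=z['K'],z['D'],z['R'],z['t']
    r=cv2.undistortPoints(np.array([[[u,v]]],float),K,D)[0,0]; r=np.array([r[0],r[1],1])
    o=-R.T@t; w=R.T@r
    if height is not None: return o+w*(height-o[2])/w[2]
    p=z['d'][v-win:v+win+1,u-win:u+win+1]; p=p[p>0]
    return o+w*np.median(p)
def cloud(z):
    K,D,R,t,d=z['K'],z['D'],z['R'],z['t'],z['d']
    h,w=d.shape; uu,vv=np.meshgrid(np.arange(w),np.arange(h))
    r=cv2.undistortPoints(np.stack([uu,vv],-1).reshape(-1,1,2).astype(float),K,D)[:,0]
    P=np.c_[r,np.ones(len(r))]*d.reshape(-1,1)
    X=(P-t)@R; X[d.ravel()==0]=np.nan
    return X.reshape(h,w,3)
E
python3 - <<'E'
from h import *
snap('top','top0'); snap('scene','scene0')
s=ctrl.get_state(); print({k:np.round(v,3) for k,v in s.items()}); print(Rn.from_rotvec(s['tool_rot']).as_matrix().round(3))
E
```

```text
{'time': np.float64(0.1), 'joint_positions': array([ 1.279,  0.322, -0.07 ,  1.452,  0.023,  1.371, -0.057]), 'qd': array([-0.001, -0.001, -0.002, -0.003,  0.   , -0.001,  0.   ]), 'joint_torque': array([ 0.0000e+00, -4.9257e+01, -4.0600e-01, -3.1339e+01, -6.4000e-02,
        4.0000e-02,  0.0000e+00]), 'position': array([ 0.195, -0.619,  0.222]), 'tool_rot': array([-3.103e+00, -4.780e-01,  1.000e-03]), 'ft_force': array([-0.57 , -0.466,  0.324]), 'torque': array([ 0.025,  0.005, -0.016]), 'grip_force': np.float64(0.0), 'grip_width': np.float64(1.0)}
[[ 0.954  0.301 -0.001]
 [ 0.301 -0.954  0.002]
 [-0.    -0.002 -1.   ]]
```

View pics/top0.png

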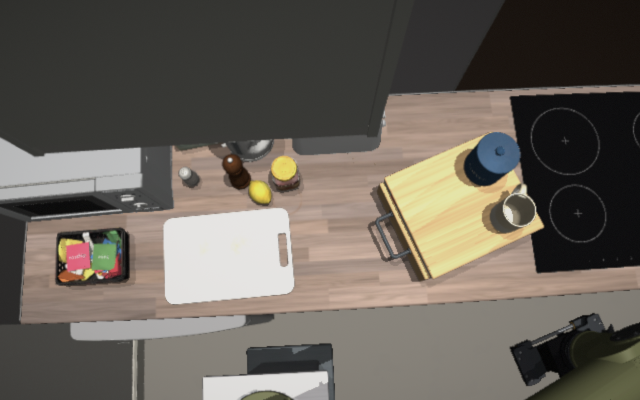

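View pics/scene0.png

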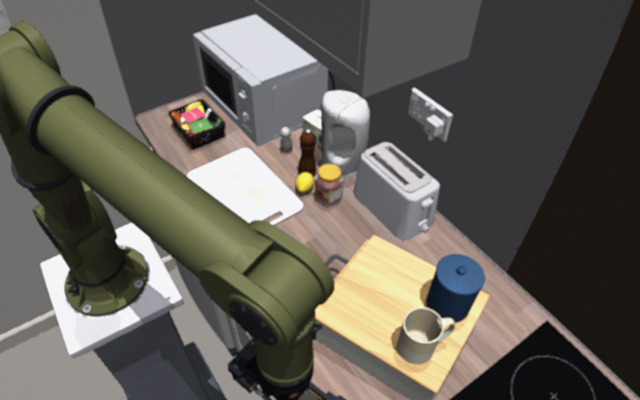

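The top view shows the unit at about (460,205), its front facing left and its bar handle at about (383,237). The board is at (228,256), with the bystanders behind it at (187,177), (236,170) and (285,173). The hand starts to the lower right of the unit.

```bash
python3 - <<'E'
from h import *
z=load('top0'); X=cloud(z)
m=(abs(X[...,2]-.112)<.012); m[:, :370]=0; m[:120]=0; m[285:]=0; m[:,550:]=0
m=cv2.morphologyEx(m.astype(np.uint8),cv2.MORPH_OPEN,np.ones((3,3)))
P=X[m>0]; print(len(P),np.median(P[:,2]))
print('unit',r:=cv2.minAreaRect((P[:,:2]*1000).astype(np.float32)), cv2.boxPoints(r))
for n,p in dict(c_left=(381,190),c_front=(430,278),c_right=(542,227),c_back=(490,134)).items(): print(n,px(z,*p,height=.112).round(3))
for n,p in dict(h1=(372,220),h2=(388,256),hm=(379,238)).items(): print(n,px(z,*p,height=.072).round(3))
for p in [(164,218),(289,209),(293,293),(167,303)]: print('board',px(z,*p,height=.011).round(3))
for n,p in dict(salt=(185,173),mill=(232,160),jar=(284,168)).items(): print(n,px(z,*p).round(3))
E
```

```text
10662 0.110151658465621
unit ((543.8795166015625, -523.6600341796875), (280.2759094238281, 315.03875732421875), 20.670042037963867) [[ 357.16034 -425.74707]
 [ 468.36453 -720.50635]
 [ 730.5987  -621.573  ]
 [ 619.39453 -326.81372]]
c_left [ 0.584 -0.32   0.112]
c_front [ 0.361 -0.42   0.112]
c_right [ 0.468 -0.712  0.112]
c_back [ 0.717 -0.614  0.112]
h1 [ 0.517 -0.295  0.072]
h2 [ 0.424 -0.329  0.072]
hm [ 0.47  -0.31   0.072]
board [0.565 0.256 0.011]
board [ 0.571 -0.082  0.011]
board [ 0.349 -0.084  0.011]
board [0.339 0.244 0.011]
salt [0.664 0.178 0.086]
mill [0.669 0.042 0.157]
jar [ 0.656 -0.08   0.107]
```

```bash
python3 -m handwheel '[[0.036,0.045,-0.027,0,0,0,0],[0.036,0.045,-0.027,0,0,0,0],[0.036,0.045,-0.027,0,0,0,0],[0.036,0.045,-0.027,0,0,0,0],[0.036,0.045,-0.027,0,0,0,0],[0.036,0.045,-0.027,0,0,0,0],[0.036,0.045,-0.027,0,0,0,0],[0.036,0.04,-0.024,0,0,0,-3],[0.036,0,0,0,0,0,0]]'
python3 - <<'E'
from h import *
snap('wrist','w1'); snap('top','top1')
s=ctrl.get_state(); print(s['position'].round(4),Rn.from_rotvec(s['tool_rot']).as_matrix().round(3),s['grip_width'])
X=cloud(load('top1'))
for tag in ('w1',):
  X=cloud(load(tag)); 
  b=np.array([.47,-.31]); m=(np.linalg.norm(X[...,:2]-b,axis=-1)<.075)&(abs(X[...,2]-.072)<.012)
  P=X[m]; print(len(P))
  if len(P): print(cv2.minAreaRect((P[:,:2]*1000).astype(np.float32)), np.median(P,0))
E
```

```text
time: 1.23
position: [0.473, -0.305, 0.2223]
tool_rot: [-3.087, -0.573, -0.002]
ft_force: [-0.8, 0.2, 0.5]
grip_width: 0.416
grip_force: 0.0
[ 0.4698 -0.3098  0.2221] [[ 0.936  0.351 -0.001]
 [ 0.351 -0.936 -0.   ]
 [-0.001 -0.    -1.   ]] 0.4161021486402346
2004
((477.7268371582031, -337.944091796875), (115.86795043945312, 50.39040756225586), 20.626306533813477) [ 0.48783387 -0.3279089   0.07598894]
```

View pics/w1.png

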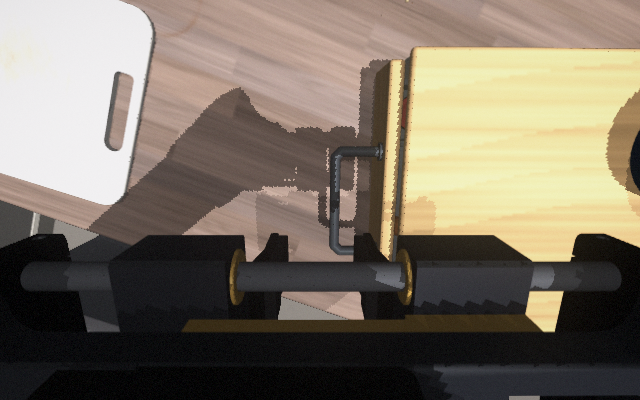

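The wrist view shows the handle bar at column 336, from row 152 to 248. The front's inner and outer edges are at columns 402 and 388, and the unit's top edge is at 411.

```bash
python3 - <<'E'
from h import *
z=load('w1'); s=ctrl.get_state(); T=Rn.from_rotvec(s['tool_rot']).as_matrix()
for n,u,v,h in [('b1',336,160,.072),('b2',336,200,.072),('b3',336,242,.072),('armA',360,152,.072),('armB',350,250,.072),('front',390,100,.09),('front',387,200,.09),('topedge',411,60,.112),('topedge',407,220,.112),('cornerL',413,48,.112)]:
  p=px(z,u,v,h); print(n,p.round(4),'tool',(T.T@(p-s['position'])).round(4), px(z,u,v).round(3))
E
```

```text
b1 [ 0.5093 -0.3055  0.072 ] tool [0.0387 0.0099 0.1501] [ 0.51  -0.305  0.077]
b2 [ 0.4716 -0.3205  0.072 ] tool [-0.0019  0.0107  0.1501] [ 0.473 -0.32   0.076]
b3 [ 0.4292 -0.3374  0.072 ] tool [-0.0476  0.0116  0.1502] [ 0.431 -0.337  0.076]
armA [ 0.525  -0.3246  0.072 ] tool [0.0466 0.0332 0.1501] [ 0.525 -0.324  0.077]
armB [ 0.4261 -0.3547  0.072 ] tool [-0.0565  0.0267  0.1502] [ 0.428 -0.354  0.077]
front [ 0.5775 -0.329   0.09  ] tool [0.0942 0.0558 0.132 ] [ 0.578 -0.329  0.09 ]
front [ 0.493  -0.3638  0.09  ] tool [0.0029 0.0587 0.1321] [ 0.493 -0.364  0.09 ]
topedge [ 0.6083 -0.3284  0.112 ] tool [0.1233 0.0661 0.11  ] [ 0.609 -0.329  0.109]
topedge [ 0.4859 -0.3819  0.112 ] tool [-0.0101  0.0732  0.1101] [ 0.486 -0.382  0.112]
cornerL [ 0.6168 -0.3262  0.112 ] tool [0.132 0.067 0.11 ] [ 0.618 -0.327  0.108]
```

```bash
python3 -m handwheel '[[0.036,-0.004,0.011,0.02,0,0,-1.5],[0.036,0,0,0.04,0,0,0],[0.036,0,0,0.04,0,0,0],[0.036,0,0,0.035,0,0,0],[0.036,0,0,0.02,0,0,0],[0.036,0,0,0.014,0,0,0],[0.036,0,0,0,0,0,0],[0.0,0,0,0,0,0,0],[0.0,0,0,0,0,0,0],[0.0,0,0,0,0,0,0],[0.0,0,0,0,0,0,0]]' 15
```

```text
time: 2.7
position: [0.4702, -0.3209, 0.0542]
tool_rot: [-3.083, -0.6, 0.0]
ft_force: [-2.4, 3.1, 3.3]
grip_width: 0.111
grip_force: 15.0
```

```bash
python3 -m handwheel '[[0,0,-0.005,0,0,0,0],[0,0,-0.012,0,0,0,0],[0,0,-0.015,0,0,0,0],[0,0,-0.015,0,0,0,0],[0,0,-0.015,0,0,0,0],[0,0,-0.015,0,0,0,0],[0,0,-0.015,0,0,0,0],[0,0,-0.015,0,0,0,0],[0,0,-0.015,0,0,0,0],[0,0,-0.013,0,0,0,0],[0,0,-0.009,0,0,0,0],[0,0,-0.005,0,0,0,0]]'
python3 -m handwheel '[[0,0,-0.003,0,0,0,0],[0,0,-0.002,0,0,0,0],[0,0,0,0,0,0,0]]'
```

```text
time: 4.2
position: [0.4173, -0.181, 0.0542]
tool_rot: [3.082, 0.603, 0.01]
ft_force: [11.9, 2.2, -2.1]
grip_width: 0.109
grip_force: 15.0
time: 4.58
position: [0.4172, -0.1806, 0.0543]
tool_rot: [3.077, 0.599, 0.017]
ft_force: [16.7, -8.0, -12.0]
grip_width: 0.107
grip_force: 15.0
```

```bash
python3 -m handwheel '[[0.036,0,0.002,0,0,0,0],[0.036,0,0,0,0,0,0],[0.036,0,0,0,0,0,0],[0.036,0,0,-0.02,0,0,0],[0.036,0,0,-0.04,0,0,0],[0.036,0,0,-0.06,0,0,0],[0.05,-0.02,0.04,-0.06,0,0,1],[0.06,-0.02,0.04,-0.02,0,0,0],[0.06,-0.02,0.04,0,0,0,0],[0.06,0,0,0,0,0,0]]'
python3 - <<'E'
from h import *
snap('wrist','w2'); snap('top','top2')
s=ctrl.get_state(); print(s['position'].round(4),Rn.from_rotvec(s['tool_rot']).as_matrix().round(3),s['ft_force'].round(1))
E
```

```text
time: 5.82
position: [0.3994, -0.3101, 0.243]
tool_rot: [-3.09, -0.563, 0.003]
ft_force: [-0.8, 0.0, 0.1]
grip_width: 0.679
grip_force: 0.0
[ 0.401  -0.3062  0.2429] [[ 0.934  0.358 -0.001]
 [ 0.358 -0.934  0.002]
 [-0.001 -0.002 -1.   ]] [-0.4  0.4  0. ]
```

View pics/w2.png

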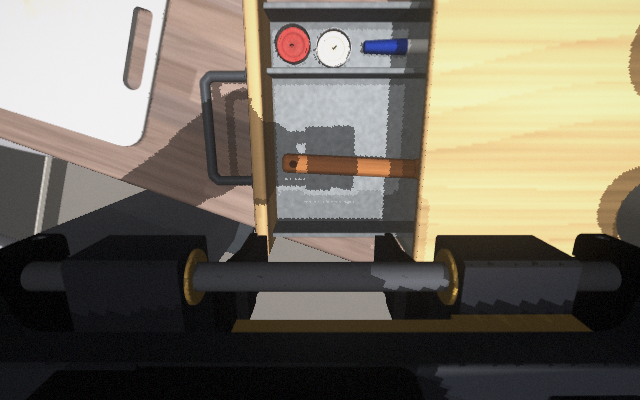

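The open drawer shows the spatula's handle end at (283,163). Its sides are at rows 155 to 173 and it disappears under the lip at column 418. The tea lights and pen are in the narrow compartment at rows 20 to 65. The front's top runs from column 250 to 268.

```bash
python3 - <<'E'
from h import *
z=load('w2'); s=ctrl.get_state(); T=Rn.from_rotvec(s['tool_rot']).as_matrix()
for n,u,v,h in [('end',283,163,.036),('hc',350,165,.036),('hU',400,159,.036),('hL',400,177,.036),('hU',300,154,.036),('hL',300,172,.036),('far',415,168,.036),('lipA',433,30,.112),('lipB',422,225,.112),('frontIn',271,30,.09),('frontIn',272,220,.09),('divider',330,72,.06),('wallR',340,230,.064),('bar1',208,90,.072),('bar2',211,165,.072)]:
  p=px(z,u,v,h); print(n,p.round(4),'tool',(T.T@(p-s['position'])).round(4), px(z,u,v).round(3))
X=cloud(z); tl=(X-s['position'])@T
m=(X[...,2]>.032)&(X[...,2]<.041)&(np.arange(400)[:,None]>145)&(np.arange(400)[:,None]<185)&(np.arange(640)>275)&(np.arange(640)<425)
P=X[m]; print(cv2.minAreaRect((P[:,:2]*1000).astype(np.float32)),len(P))
v=cv2.fitLine(P[:,:2].astype(np.float32),cv2.DIST_L2,0,.01,.01).ravel(); print(v,np.degrees(np.arctan2(v[1],v[0])))
E
```

```text
end [ 0.4046 -0.2595  0.036 ] tool [ 0.0202 -0.0419  0.207 ] [ 0.404 -0.259  0.034]
hc [ 0.43   -0.3335  0.036 ] tool [0.0174 0.0363 0.2068] [ 0.43  -0.333  0.036]
hU [ 0.457  -0.3852  0.036 ] tool [0.0241 0.0943 0.2066] [ 0.457 -0.386  0.032]
hL [ 0.4376 -0.394   0.036 ] tool [0.0029 0.0956 0.2067] [ 0.437 -0.395  0.033]
hU [ 0.4214 -0.2745  0.036 ] tool [ 0.0305 -0.0218  0.2069] [ 0.421 -0.274  0.029]
hL [ 0.4016 -0.2816  0.036 ] tool [ 0.0095 -0.0223  0.2069] [ 0.401 -0.282  0.034]
far [ 0.4536 -0.406   0.036 ] tool [0.0134 0.1125 0.2066] [ 0.453 -0.407  0.033]
lipA [ 0.5669 -0.3458  0.112 ] tool [0.1408 0.0967 0.1306] [ 0.568 -0.346  0.11 ]
lipB [ 0.4078 -0.411   0.112 ] tool [-0.0311  0.1006  0.1307] [ 0.408 -0.411  0.111]
frontIn [ 0.5231 -0.2141  0.09  ] tool [ 0.1471 -0.0419  0.1529] [ 0.536 -0.199  0.02 ]
frontIn [ 0.3531 -0.2716  0.09  ] tool [-0.0322 -0.0491  0.153 ] [ 0.342 -0.27   0.058]
divider [ 0.513  -0.2758  0.06  ] tool [0.1155 0.0121 0.1828] [ 0.513 -0.276  0.059]
wallR [ 0.3598 -0.3469  0.064 ] tool [-0.0529  0.0237  0.1789] [ 0.357 -0.348  0.056]
bar1 [ 0.4531 -0.1684  0.072 ] tool [ 0.0981 -0.1096  0.1711] [ 0.453 -0.169  0.075]
bar2 [ 0.3818 -0.1914  0.072 ] tool [ 0.0233 -0.1137  0.1711] [ 0.383 -0.193  0.077]
((428.7974853515625, -334.9741516113281), (21.6830997467041, 159.41818237304688), 18.038869857788086) 2338
[ 0.30890575 -0.95109266  0.42857513 -0.33297443] -72.0067
```

```bash
python3 - <<'E'
from h import *
z=load('w2'); s=ctrl.get_state(); T=Rn.from_rotvec(s['tool_rot']).as_matrix()
print(s['joint_positions'].round(2), 'cam in tool',(T.T@(-z['R'].T@z['t']-s['position'])).round(3))
print('goal in tool',(T.T@(np.array([.4278,-.3308,.024])-s['position'])).round(4))
E
```

```text
[ 0.89  0.02 -0.29  1.76  0.    1.37 -0.61] cam in tool [ 0.069  0.002 -0.162]
goal in tool [0.0163 0.0331 0.2188]
```

```bash
python3 -m handwheel '[[0.045,0.016,0.033,0,0,0,-9.7],[0.045,0,0,0.01,0,0,-9.7],[0.045,0,0,0.01,0,0,-9.7],[0.045,0,0,0.01,0,0,-9.7],[0.045,0,0,0.01,0,0,-9.7],[0.045,0,0,0.01,0,0,-9.7],[0.045,0,0,0.01,0,0,-9.7],[0.045,0,0,0.01,0,0,-9.7],[0.045,0,0,0.01,0,0,-9.7],[0.045,0,0,0.01,0,0,0],[0.045,0,0,0,0,0,0]]'
python3 - <<'E'
from h import *
s=ctrl.get_state(); T=Rn.from_rotvec(s['tool_rot']).as_matrix(); print(s['position'],T.round(3),s['joint_positions'].round(2),s['grip_width'])
print('goal in tool',(T.T@(np.array([.4278,-.3308,.024])-s['position'])).round(4))
snap('wrist','w3')
z=load('w3'); X=cloud(z)
P=X.reshape(-1,3); tl=(P-s['position'])@T
m=(P[:,2]>.030)&(P[:,2]<.041)&(abs(tl[:,1])<.03)&(tl[:,0]>-.02)&(tl[:,0]<.1)
P=P[m]; print(len(P),cv2.minAreaRect((tl[m][:,:2]*1000).astype(np.float32)))
E
```

```text
time: 7.3
position: [0.428, -0.3307, 0.1527]
tool_rot: [-1.84, -2.544, -0.0]
ft_force: [-0.6, -0.8, 0.7]
grip_width: 0.518
grip_force: 0.0
[ 0.4279756  -0.33068111  0.15272395] [[-0.313  0.95  -0.002]
 [ 0.95   0.313  0.001]
 [ 0.002 -0.001 -1.   ]] [ 0.95  0.16 -0.37  1.8   0.06  1.19  0.88] 0.5176526364353898
goal in tool [-3.000e-04 -1.000e-04  1.287e-01]
2663 ((33.41206741333008, 2.9963626861572266), (58.079864501953125, 106.74359893798828), 87.57813262939453)
```

View pics/w3.png

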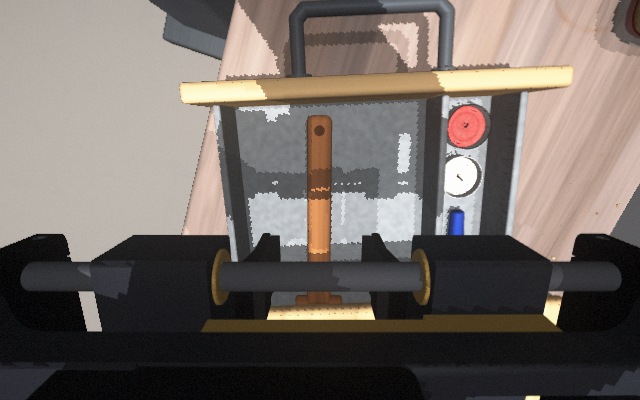

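The wrist view shows the handle centred between the fingers at column 319, with its end at (319,116) and parallel to the hand. I'll descend and grip.

```bash
python3 -m handwheel '[[0.045,0,0,0.03,0,0,0],[0.045,0,0,0.035,0,0,0],[0.045,0,0,0.03,0,0,0],[0.045,0,0,0.02,0,0,0],[0.045,0,0,0.014,0,0,0],[0.045,0,0,0,0,0,0],[0.015,0,0,0,0,0,0],[0.015,0,0,0,0,0,0],[0.0,0,0,0,0,0,0],[0.0,0,0,0,0,0,0],[0,0,0,0,0,0,0]]' 40
```

```text
time: 8.72
position: [0.4285, -0.3325, 0.0253]
tool_rot: [1.84, 2.546, -0.001]
ft_force: [-1.7, -0.2, 5.5]
grip_width: 0.244
grip_force: 40.0
```

```bash
python3 -m handwheel '[[0,0,0,-0.003,0,0,0],[0,0,0,-0.003,0,0,0],[0,0,0,-0.0085,0,2.5,0],[0,0,0,-0.0085,0,2.5,0],[0,0,0,-0.0085,0,2.5,0],[0,0,0,-0.0085,0,2.5,0],[0,0,0,0,0,0,0]]'
python3 - <<'E'
from h import *
s=ctrl.get_state(); print(s['position'],Rn.from_rotvec(s['tool_rot']).as_matrix().round(3),s['ft_force'].round(1),s['torque'].round(2))
snap('wrist','w4')
E
```

```text
time: 9.6
position: [0.4294, -0.3351, 0.0646]
tool_rot: [-1.756, -2.429, -0.153]
ft_force: [-0.2, -0.4, -0.4]
grip_width: 0.247
grip_force: 39.9
[ 0.42936538 -0.33513301  0.06457241] [[-0.309  0.95  -0.054]
 [ 0.935  0.313  0.164]
 [ 0.173  0.    -0.985]] [-0.2 -0.4 -0.4] [-0.18 -0.2   0.03]
```

View pics/w4.png

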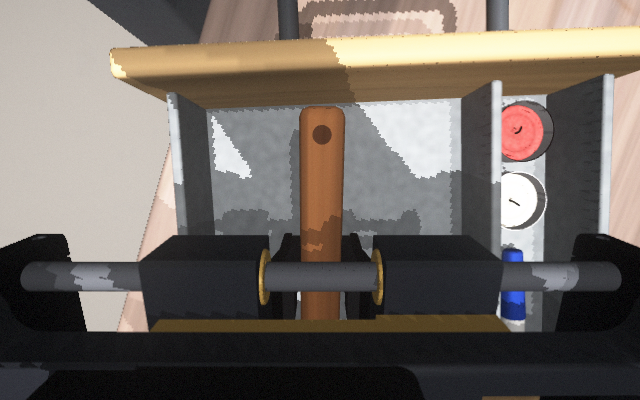

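The handle is held firmly, with its end at (322,108) still behind the front, and the force is close to zero. I'll tilt further.

```bash
python3 -m handwheel '[[0,0,0,-0.0085,0,2.5,0],[0,0,0,-0.0085,0,2.5,0],[0,0,0,-0.0085,0,2.5,0],[0,0,0,-0.0085,0,2.5,0],[0,0,0,0,0,0,0]]'
python3 - <<'E'
from h import *
snap('wrist','w5');s=ctrl.get_state(); T=Rn.from_rotvec(s['tool_rot']).as_matrix(); print(s['position'],s['ft_force'].round(1),s['torque'].round(2),s['joint_positions'].round(2))
z=load('w5')
for u,v in [(322,112),(322,130),(322,150),(322,180),(322,205),(322,225)]:
  p=px(z,u,v); print(u,v,p.round(4),(T.T@(p-s['position'])).round(4))
E
```

```text
time: 10.28
position: [0.4316, -0.3422, 0.097]
tool_rot: [-1.666, -2.306, -0.293]
ft_force: [-0.7, 0.3, -0.7]
grip_width: 0.245
grip_force: 39.9
[ 0.4314823  -0.34138994  0.09689225] [-1.2  0.4 -1.8] [-0.44 -0.23  0.04] [ 1.01  0.47 -0.35  1.58 -0.03  1.41  1.  ]
322 112 [ 0.4122 -0.2776  0.1314] [ 0.0744  0.0018 -0.0096]
322 130 [ 0.4148 -0.2853  0.13  ] [ 0.0663  0.0018 -0.0112]
322 150 [ 0.4174 -0.2932  0.126 ] [ 0.057   0.0018 -0.0102]
322 180 [ 0.4217 -0.3062  0.1213] [ 0.0427  0.0018 -0.0105]
322 205 [ 0.4254 -0.3174  0.1173] [ 0.0302  0.0018 -0.0107]
322 225 [ 0.4285 -0.3267  0.1138] [ 0.0198  0.0018 -0.0108]
```

View pics/w5.png

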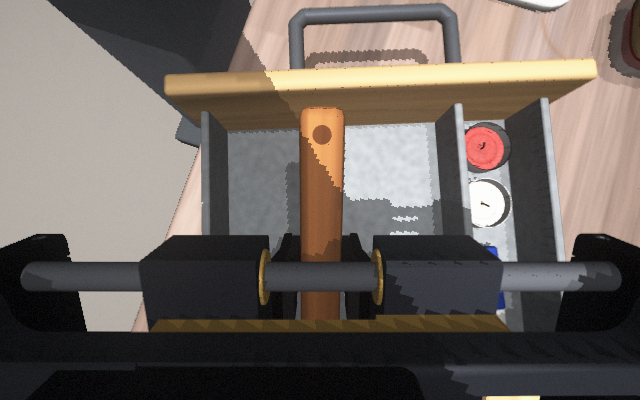

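The tilt is 20°. The handle end's underside is at about z 0.116 against 0.090 for the front, and its top is about 13 mm below the lip. I'll draw it out along its own axis.

```bash
python3 -m handwheel '[[0,0.008,0,0,0,0,0],[0,0.014,0,0.001,0,0,0],[0,0.015,0,0.001,0,0,0],[0,0.015,0,0.001,0,0,0],[0,0.015,0,0,0,0,0],[0,0.013,0,0,0,0,0]]'
python3 -m handwheel '[[0,0.014,0.001,0,0,0,0],[0,0.015,0.002,0,0,0,0],[0,0.015,0.002,0,0,0,0],[0,0.015,0.002,0,0,0,0],[0,0.015,0.002,0,0,0,0],[0,0.013,0,0,0,0,0],[0,0,0,0,0,0,0]]'
python3 - <<'E'
from h import *
snap('top','top6');s=ctrl.get_state(); T=Rn.from_rotvec(s['tool_rot']).as_matrix(); print(s['position'],T.round(3),s['ft_force'].round(1),s['joint_positions'].round(2)); print('tip',s['position']+T@[-.195,0,.005])
snap('scene','scene6')
E
```

```text
time: 11.08
position: [0.4074, -0.2685, 0.1226]
tool_rot: [-1.665, -2.306, -0.293]
ft_force: [0.2, 0.0, -0.8]
grip_width: 0.249
grip_force: 39.9
time: 11.95
position: [0.3904, -0.1883, 0.1523]
tool_rot: [-1.664, -2.307, -0.293]
ft_force: [0.1, 0.4, -0.9]
grip_width: 0.243
grip_force: 39.9
[ 0.39045312 -0.18902018  0.15199034] [[-0.296  0.949 -0.107]
 [ 0.892  0.315  0.324]
 [ 0.341 -0.    -0.94 ]] [-0.2 -0.3 -0.7] [ 0.98  0.16 -0.44  1.85 -0.16  1.41  0.9 ]
tip [ 0.44758204 -0.36140458  0.08078707]
```

View pics/top6.png

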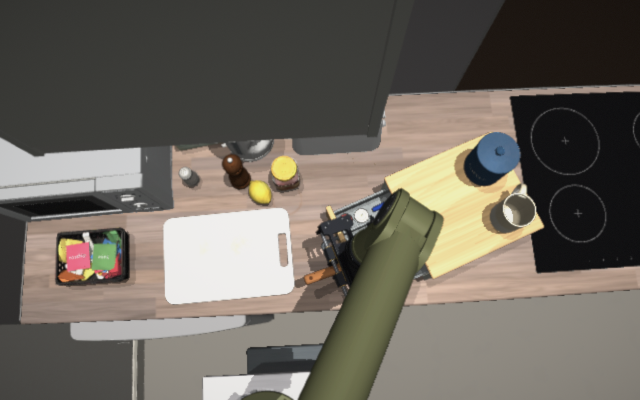

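The top view shows the handle clear of the drawer front at (320,275). From the pose, the tip is about 30 mm outside the lip. Next I lift straight up, then level it.

```bash
python3 -m handwheel '[[0,0.012,0,-0.02,0,0,0],[0,0.012,0,-0.025,0,0,0],[0,0.012,0,-0.025,0,0,0],[0,0.012,0,-0.025,0,-2,0],[0,0,0,0,0,-3,0],[0,0,0,0,0,-3,0],[0,0,0,0,0,-3,0],[0,0,0,0,0,-3,0],[0,0,0,0,0,-3,0],[0,0,0,0,0,-2.8,0],[0,0,0,0,0,0,0]]'
python3 - <<'E'
from h import *
s=ctrl.get_state(); T=Rn.from_rotvec(s['tool_rot']).as_matrix(); print(s['position'],T.round(3),s['ft_force'].round(1),s['joint_positions'].round(2)); print('d',(T.T@(np.array([.437,.140,.155])-s['position'])).round(4))
E
```

```text
time: 13.42
position: [0.3865, -0.1762, 0.2578]
tool_rot: [-1.837, -2.547, -0.001]
ft_force: [0.8, 1.2, -0.7]
grip_width: 0.247
grip_force: 39.9
[ 0.38645655 -0.17618401  0.25775871] [[-0.316  0.949 -0.001]
 [ 0.949  0.316  0.001]
 [ 0.001 -0.    -1.   ]] [ 0.8  1.2 -0.7] [ 0.94 -0.18 -0.5   1.89 -0.09  1.41  0.78]
d [0.2839 0.1478 0.1032]
```

```bash
python3 -m handwheel '[[0,0.01,0.02,0,0,0,0],[0,0.018,0.033,0,0,0,0],[0,0.023,0.035,0,0,0,0],[0,0.028,0.03,0,0,0,0],[0,0.03,0.02,0,0,0,0],[0,0.032,0.01,0,0,0,0],[0,0.032,0,0,0,0,0],[0,0.032,0,0,0,0,0],[0,0.03,0,0,0,0,0],[0,0.027,0,0.01,0,0,0],[0,0.015,0,0.015,0,0,0],[0,0.007,0,0.02,0,0,0]]'
python3 -m handwheel '[[0,0,0,0.02,0,0,0],[0,0,0,0.02,0,0,0],[0,0,0,0.012,0,0,0],[0,0,0,0.006,0,0,0],[0,0,0,0,0,0,0],[0,0,0,0,0,0,0],[0,0,0,0,0,0,0],[0,0,0,0,0,0,0]]'
python3 - <<'E'
from h import *
snap('top','top7');snap('wrist','w7');snap('scene','scene7');s=ctrl.get_state(); T=Rn.from_rotvec(s['tool_rot']).as_matrix(); print(s['position'],T.round(3),s['ft_force'].round(1),s['qd'].round(3)); print('d',(T.T@(np.array([.437,.140,.155])-s['position'])).round(4)); print(s['position']+T@[-.06,0,.005])
a=cv2.imread('pics/top7.png');b=cv2.imread('pics/w7.png')
cv2.imwrite('pics/m7.png',cv2.resize(np.vstack([a[80:330],b]),(576,585)))
z=load('w7')
for v in (120,160,200,225): p=px(z,322,v); print(p.round(4),(T.T@(p-s['position'])).round(4))
E
```

```text
time: 14.92
position: [0.4379, 0.1396, 0.2128]
tool_rot: [-1.838, -2.545, -0.004]
ft_force: [0.4, 1.0, -2.5]
grip_width: 0.248
grip_force: 39.9
time: 15.92
position: [0.4379, 0.1395, 0.1558]
tool_rot: [-1.838, -2.545, -0.004]
ft_force: [0.1, 0.0, -1.3]
grip_width: 0.246
grip_force: 39.9
[0.43768828 0.13944333 0.15559751] [[-0.314  0.949 -0.001]
 [ 0.949  0.314  0.003]
 [ 0.003  0.    -1.   ]] [-0.2 -0.6 -0.6] [ 0.001  0.001  0.     0.001  0.     0.001 -0.001]
d [ 0.0007 -0.0005  0.0006]
[0.4565469  0.08250125 0.15040595]
[0.417  0.208  0.1673] [ 0.0716  0.002  -0.0114]
[0.4229 0.1905 0.1667] [ 0.0531  0.002  -0.0109]
[0.429  0.1719 0.1668] [ 0.0335  0.002  -0.0111]
[0.4331 0.1595 0.1666] [ 0.0205  0.002  -0.0109]
```

View pics/m7.png

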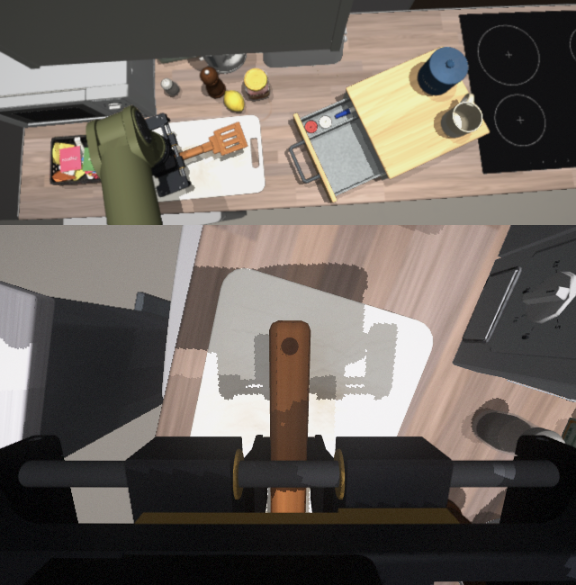

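View pics/scene7.png

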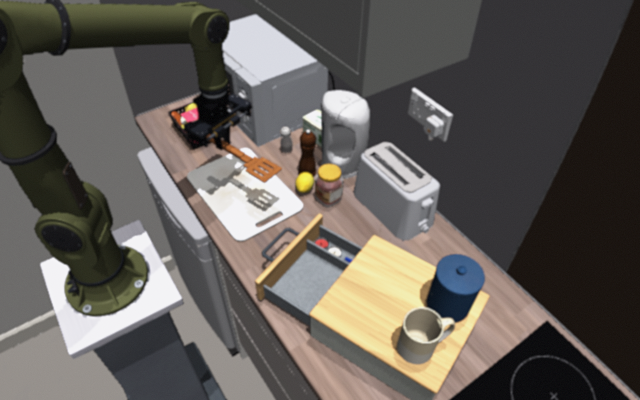

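The spatula is level and still above the middle of the board. The drawer is open with its other contents inside, and the board and bystanders are undisturbed.

```bash
python3 -c "
from bench import ctrl
print(ctrl.close_job())"
```

```text
the job is handed in; nothing more can be done
None
```

I pulled the drawer open to its stop, drew the spatula out slantwise, and handed the job in with it held level and still about 14 cm above the middle of the board; the other items looked undisturbed in the final pictures.

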